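# Work the windpipe model out of the locked-open organ case

## Task

Push the red tab of the steel organ case's cover towards the hooded end until the cover is fully open, then swing the chrome cam lever all the way round so that its nose locks the cover there. The larynx-and-windpipe model inside is longer than the opening, so tilt it and draw it out diagonally, larynx head first, and finish still gripping it, held steady in the air with the whole model at least 60 mm above the case's cover. Leave the tongue, pelvis and kneecap models where they are.

Things in the scene. Friction and masses are not known exactly. Their poses are not given: they have to be found in the camera images.
- case: Steel tray case fixed to the shelf, 216 (its x) x 138 (y) x 67 mm high, walls 3 mm, black floor with its top 6 mm above the shelf. Origin: centre of its underside; z up; -x end towards the robot. A fixed hood (underside 64 mm above the shelf) roofs it from the -x end to x = -15 mm. A dark bracket (x -16 to 2, y 69 to 107 mm, 44 mm high) outside its +y wall carries the lever.
- opening (a point): Centre of the case's opening, at the walls' top edge (67 mm above the shelf). The opening is the unhooded part, case x = -15 to +105 mm, 120 (x) x 132 mm (y), closed by the sliding cover. Axes as the case's.
- cover (a joint): Slide of the aluminium cover (4 mm plate lying on the case, top 71 mm above the shelf) in m: 0 closed, 0.120 fully open; it grows as the cover goes to the case's -x, over the hood. About 2 N of friction; stays where left.
- tab (a point): Centre (82 mm above the shelf) of the cover's upright red tab, which moves with it: 6 mm thick (case x), 100 mm wide (y), 69 to 91 mm above the shelf, at the cover's +x edge. Push on its +x face. A small dark lug for the lever's nose hangs from the same edge outside the case's +y wall (y 75 to 87 mm).
- lever (a joint): Turn of the chrome cam lever about its upright axis, rad: 0 unlocked, handle to the case's +y; 1.57 locked, handle to the case's +x (clockwise from above); its 24 mm nose then stands in front of the cover's lug, and is blocked by it if the cover is not fully open. Friction 0.06 N m; stays where left.
- lever_pivot (a point): Point on the cam lever's axis at the handle's height, 51 mm above the shelf, fixed on the case. The handle is a 10 mm round bar reaching 65 mm out from it, with a 16 mm black ball at its end; it is free beneath and all round out there.
- lever_tip (a point): Centre of the black ball at the end of the lever's handle; moves with the lever.
- larynx: Pale-blue resin larynx with windpipe, 180 mm long along its x, 0.1 to 0.2 kg, loose on the case floor roughly along the case's x, tail under the hood. Origin: mid-length, on its underside; z up. Windpipe: x -90 to +60 mm, 26 mm wide (y), 22 high, flat sides. Larynx head: x +55 to +90 mm, 38 wide, 36 high. Mass centre about x = +15 mm.
- head_end (a point): Middle of the larynx head's end face (model x = +90 mm, 17 mm above its underside).
- tail_end (a point): Middle of the windpipe's tail end face (model x = -90 mm, 11 mm above its underside).
- tongue: Pink plastic tongue model, 96 x 50 x 40 mm, loose bystander. Origin: centre of its underside.
- pelvis: Red-and-blue plastic pelvis half lying flat, about 175 x 110 x 30 mm, loose bystander. Origin: near its middle, on its underside.
- kneecap: Ivory plastic kneecap, 44 mm across, 21 mm high, loose bystander. Origin: centre of its underside.

How it is judged (in metres and radians):
On the way, in this order (a step that is already met when the one before it is completed fails the run):
1. the cover is pushed fully open (value of joint cover above 0.113 m), for 0.2 s.
2. the lever is turned to locked with the cover still open (value of joint cover above 0.111 m and value of joint lever above 1.35 rad), for 0.2 s.
3. the model comes through the opening tilted, head out while its tail is still under the hood's level (height (world z) of head_end above 0.08 m and height (world z) of tail_end below 0.067 m), for 0.05 s.
At the end, for the whole second after the job is handed in: The cover is open (over 111 mm) and the lever locked (over 1.35 rad); the fingers hold the model (over 1 N), still (under 0.05 m/s), touching nothing of the case, with the centres of both its end faces more than 125 mm above the shelf; each bystander is within 30 mm of its start (all of step 2 and height (world z) of each of head_end, tail_end above 0.125 m and contact force between the fingers and larynx above 1 N and contact force between case and larynx below 0.1 N and linear speed of larynx below 0.05 m/s and distance of each of tongue, pelvis, kneecap from where it was at the start of the episode below 0.03 m); the arm keeps its last pose, push and grip.
It fails at once if the pink tongue model is pushed away or knocked over (distance of tongue from where it was at the start of the episode above 0.03 m).
It fails at once if the pelvis half is pushed away or knocked over (distance of pelvis from where it was at the start of the episode above 0.03 m).
It fails at once if the kneecap is pushed away or knocked over (distance of kneecap from where it was at the start of the episode above 0.03 m).
It also fails if it takes over 67 s, if anything falls off the work surface, if the arm or the gripper's body presses on something with over 40 N, if the wrist force passes 120 N, or if a joint passes its speed limit or range.

## Robot

A 6-joint arm with a two-finger parallel gripper is mounted at the origin on the work surface. World frame = base frame: x ahead of the robot, y to its left, z up, the work surface at z = 0. Lengths are in mm, angles in rad, forces in N, time in s.
With the tool pointing down it reaches from about 400 to 925 mm from the base axis. Payload 12.5 kg.
Tool frame: the origin (TCP) lies midway between the tips of the shut fingers; the grasp point (between the pads) lies 19 mm behind it (env.pinch_z is the z of the grasp point in the tool frame, in mm); z points along the fingers, y is the line along which they close (so a half turn about z gives the same grasp; the last joint's range is limited). The gripper opens to 95 mm and grips with 3 to 60 N. Pads are 20 mm wide; open, the fingers measure 119 mm over their backs; the gripper's body (75 mm by 180 mm) begins 59 mm behind the grasp point.
Start: joints at [-1.41, 0.491, 1.559, -0, 1.092, -0.106], TCP at [164.801, -602.899, 214.661] pointing down, gripper open.
Joint ranges: [-3.1, 3.1], [-0.84, 2.19], [0.05, 2.79], [-1.13, 4.28], [0.06, 2.93], [-2.69, 2.69]. Speed limits (rad/s): [2.22, 2.22, 2.79, 3.14, 3.14, 3.14].

## Interface

Orientations are given as [roll, pitch, yaw] about the fixed x, y, z axes, in that order (R = Rz(yaw) Ry(pitch) Rx(roll)).
In Python, from cell import env, eyes gives the robot as it stands.
- The arm moves only by the shell command python3 -m inch 'ROWS'. ROWS is JSON, a list of rows, each a list of 3 entries, a list of its own where there are three numbers: the shift along the tool's x, y, z in units of 60 mm (1.0 is 60 mm), then the turn about the tool's z in units of 5 degrees (1.0 is 5 degrees), then the closure, from -1 (fully open) to 1 (shut). In form: [[[tx, ty, tz], turn, claw], ...]. A call has exactly 10 rows; each row shifts and turns the commanded pose from where the row before left it, along the tool's axes as they then stand; what a row does not reach is not made up. A row lasts 1/8 s, in which the tool goes at most 62.5 mm and 10.7 degrees, less where a joint would pass 70% of its speed; a pose out of reach is approached as far as the arm can. A call is refused whole if a number of a shift passes 1 or a number of a turn 1, either way. A call with a gripper value outside its range is refused whole. The fingers move at their own pace and stop on an object; the grip force is fixed at half the most. Time passes only in rows, so rows that do not move let the fingers close, or fill a call up. It gives the time, the measured TCP pose, the force, the opening and the grip force at its end, in the units of the state.
- env.state(): the state, without advancing time (a new reading comes with each control period).
- eyes.read_camera(name): name is "scene" or "top"; returns a dict with "pixels" (400x640x3 uint8, red, green, blue), "fx", "fy", "cx", "cy" (pixels), "distortion" ([k1, k2, p1, p2, k3] as OpenCV has them; the pictures are not rectified), "extrinsics" (4x4, takes a point from world to camera coordinates). Camera axes: x right, y down, z forward; pixel columns grow to the right and rows downward; lengths in mm; the calibration is good to about 2 mm. A picture is of the moment at which its call begins. There is no depth.
- env.job_done(): hands the job in; it is judged then, once.
Trained networks look in a picture, given as the dict that the camera call returned (one of the last four; its "shot" number tells which), for a name from the list of things; names that differ only in an ending like _2 or _b are one class to them, and where a whole thing is asked for, a point or a joint stands for the part that bears it (a point fixed in the world has none). Each returns a list of dicts, best first, with "score" (0 to 1); they miss things now and then, are a little off and sometimes report something else, mostly with a low value. They report only what shows in the picture. A call takes as long as a camera call.
- eyes.boxes_of(name, picture): "centre" ([row, column] in pixels, amid what is visible of it).
- eyes.cut_out(name, picture): "mask" (400x640 bool, what is visible of it) and "centre" ([row, column] in pixels, amid what is visible of it).
- eyes.spot_point(name, picture): "centre" ([row, column] in pixels: a listed point, or the origin of a listed thing).
The state is a dict: "t": time; "joints": joint angles; "qvel": joint speeds; "tau": joint torques, N m; "eef_pos": TCP position; "tcp_rot": TCP orientation; "ft_force": force on the tool from outside, world axes, zero at the start; "moment": the same for the moment, N m; "opening": opening from 0.0 (shut) to 1.0 (fully open); "grip_force": force on a finger pad.
Only numpy, scipy, OpenCV 4.12 (cv2) and the standard library are available. Lean on these libraries where they do the work, as an engineer would, in place of code of your own. Each camera call takes 0.05 s, during which the arm holds its last target. There are 200 camera calls.

## Working session

There is one attempt and no reset: what is moved stays moved. The work goes in short steps, Python scripts to look and compute and a shell command to move; the robot and the scene stay as the last step left them, time stands still between calls to the robot, and variables do not carry over. Pictures are saved under pics/ and viewed, at most 10 in all, crops included, and the job is handed in when it is done.

```bash
ls; mkdir -p pics; cat > h.py <<'E'
import numpy as np, cv2
from cell import env, eyes
from scipy.spatial.transform import Rotation as R
def cam(n):
    return eyes.read_camera(n)
def ray(p, rc):
    K=np.array([[p['fx'],0,p['cx']],[0,p['fy'],p['cy']],[0,0,1.]])
    u=cv2.undistortPoints(np.array([[[rc[1],rc[0]]]],float),K,np.array(p['distortion'],float))[0,0]
    T=np.array(p['extrinsics']); d=T[:3,:3].T@np.array([u[0],u[1],1]); o=-T[:3,:3].T@T[:3,3]
    return o,d/np.linalg.norm(d)
def atz(p,rc,z):
    o,d=ray(p,rc); return o+d*(z-o[2])/d[2]
def proj(p,X):
    K=np.array([[p['fx'],0,p['cx']],[0,p['fy'],p['cy']],[0,0,1.]]);T=np.array(p['extrinsics'])
    return cv2.projectPoints(np.array(X,float).reshape(-1,1,3),cv2.Rodrigues(T[:3,:3])[0],T[:3,3],K,np.array(p['distortion'],float))[0].reshape(-1,2)[:,::-1]
def save(p,n): cv2.imwrite('pics/'+n+'.png',p['pixels'][:,:,::-1])
E
python3 - <<'E'
from h import *
np.set_printoptions(precision=1,suppress=True)
ps={n:cam(n) for n in('scene','top')}
for n,p in ps.items():
    save(p,n+'0'); o,_=ray(p,(200,320)); print(n,o)
H=dict(case=0,opening=67,tab=82,lever_pivot=51,lever_tip=51,tongue=0,pelvis=0,kneecap=0)
for k,z in H.items():
    for n,p in ps.items():
        for r in eyes.spot_point(k,p)[:2]: print(k,n,round(r['score'],2),np.array(r['centre']),atz(p,r['centre'],z))
print(env.state(),env.pinch_z)
E
```

```text
pics
scene [1156.9  206.6 1128.8]
top [ 407.9   11.8 1064.8]
case scene 0.57 [217.5 328.9] [551.   -4.4   0. ]
case scene 0.24 [286.9 454.7] [629.  385.4   0. ]
case top 0.66 [192.2 319.9] [563.1 -18.8   0. ]
opening scene 0.7 [220.3 322.9] [601.2  -4.   67. ]
opening scene 0.39 [287.3 456.2] [660.  378.6  67. ]
opening top 0.66 [173.7 313.2] [598.9   0.3  67. ]
tab scene 0.59 [232.9 315.8] [651.5  -4.8  82. ]
tab top 0.8 [154.2 314. ] [644.2  -0.7  82. ]
lever_pivot scene 0.71 [237.1 315.4] [648.9  -7.4  51. ]
lever_pivot scene 0.62 [213.9 361.7] [534.3  86.8  51. ]
lever_pivot top 0.76 [196.2 276.6] [543.6  89.8  51. ]
lever_tip scene 0.47 [225.7 382.5] [549.2 152.4  51. ]
lever_tip top 0.74 [193.3 250.5] [549.6 154.6  51. ]
tongue scene 0.88 [287.8 454.4] [631.8 385.2   0. ]
tongue top 0.85 [164.9 163.2] [627.1 391.4   0. ]
pelvis scene 0.9 [223.4 469. ] [422.  382.7   0. ]
pelvis top 0.72 [238.8 164.3] [435.1 377.    0. ]
kneecap top 0.53 [204.8 465.7] [ 537.1 -396.8    0. ]
{'t': 0.9, 'joints': array([-1.4,  0.5,  1.6, -0. ,  1.1, -0.1]), 'qvel': array([ 0.,  0., -0., -0., -0.,  0.]), 'tau': array([  0. , -61.2, -25.8,   0.1,   0. ,  -0. ]), 'eef_pos': array([ 164.8, -602.9,  214.7]), 'tcp_rot': array([3.1, 0. , 0.3]), 'ft_force': array([-0.2,  0.6,  0. ]), 'moment': array([-0.,  0.,  0.]), 'grip_force': 0.0, 'opening': 1.001050299794359} -18.8
```

View pics/scene0.png

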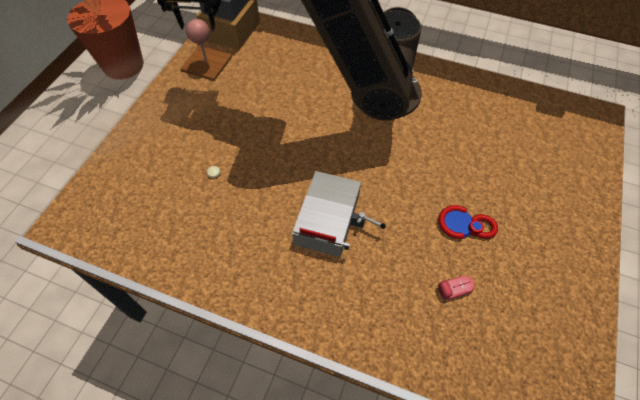

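View pics/top0.png

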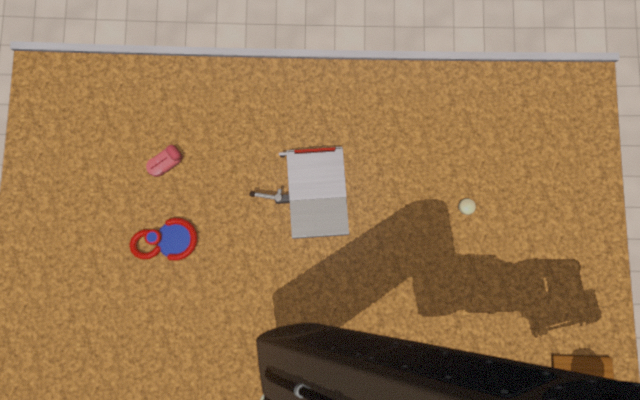

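The top view shows the case at about rows 147–237, cols 288–348. The red tab is at row 150 and the lever ball at (193,250). Next I'll fit the case pose using the edges.

```bash
python3 - <<'E'
from h import *
from scipy.optimize import least_squares
np.set_printoptions(precision=1,suppress=True)
ps={n:cam(n) for n in('scene','top')}
obs=[]
for n,p in ps.items():
    a=p['pixels'].astype(int); m=(a[:,:,0]>100)&(a[:,:,1]<60)&(a[:,:,2]<60)
    m[:, :270]=0; m[:,400:]=0
    ys,xs=np.nonzero(m); print(n,len(ys),ys.min(),ys.max(),xs.min(),xs.max())
    r=cv2.minAreaRect(np.stack([xs,ys],1).astype(np.float32)); print(r)
    for k,loc in (('opening',(45,0,67)),('tab',(105,0,82)),('lever_pivot',(-7,88,51)),('lever_tip',None)):
        L=eyes.spot_point(k,p)
        if k=='lever_pivot' and n=='scene': L=[l for l in L if l['centre'][1]>340]
        if L and loc: obs.append((n,loc,np.array(L[0]['centre'])))
        print(n,k,L[0]['centre'] if L else 0)
def w(q,X):
    c,s=np.cos(q[2]),np.sin(q[2]); X=np.array(X,float).reshape(-1,3); return np.c_[q[0]+c*X[:,0]-s*X[:,1],q[1]+s*X[:,0]+c*X[:,1],X[:,2]]
f=lambda q:np.concatenate([(proj(ps[n],w(q,l))[0]-o) for n,l,o in obs])
s=least_squares(f,[553,0,-.05]); q=s.x; print(q,np.degrees(q[2]),s.fun)
for n,p in ps.items():
    S=8; c=(200,320) if n=='top' else (215,335)
    r0,c0=c[0]-(62 if n=='top' else 50),c[1]-(75 if n=='top' else 50)
    im=cv2.resize(p['pixels'][r0:r0+105,c0:c0+100,::-1],None,fx=S-2,fy=S-2,interpolation=cv2.INTER_CUBIC).copy();S=S-2
    def poly(X,col):
        z=((proj(p,w(q,X))-[r0,c0]+.5)*S)[:,::-1].astype(int); cv2.polylines(im,[z.reshape(-1,1,2)],True,col,1)
    poly([(-108,-69,67),(108,-69,67),(108,69,67),(-108,69,67)],(0,255,0))
    poly([(108,-69,0),(108,69,0),(108,69,67),(108,-69,67)],(255,255,0))
    poly([(108,-50,69),(108,50,69),(108,50,91),(108,-50,91)],(0,255,255))
    poly([(-7,88,51),(-7,153,51)],(255,0,255))
    cv2.imwrite(f'pics/fit_{n}.png',im[:600])
E
```

```text
scene 40 229 238 300 334
((317.046142578125, 233.33074951171875), (35.17002487182617, 1.315587043762207), 15.255118370056152)
scene opening [218.3, 321.5]
scene tab [235.0, 313.5]
scene lever_pivot [214.6, 358.9]
scene lever_tip [229.7, 382.6]
top 97 148 152 296 334
((314.9906921386719, 149.85543823242188), (2.6074821949005127, 38.17869186401367), 86.3086166381836)
top opening [172.0, 313.2]
top tab [154.8, 313.4]
top lever_pivot 0
top lever_tip [193.5, 251.2]
[550.2  -6.8   0. ] 2.202955207158508 [ 0.1  1.8 -0.7  2.5  0.2  0.1  3.2  2.2 -5.   1.6]
```

View pics/fit_top.png

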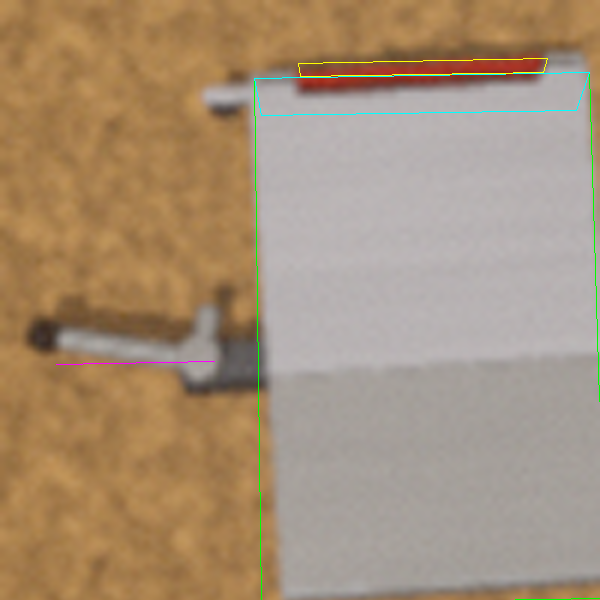

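View pics/fit_scene.png

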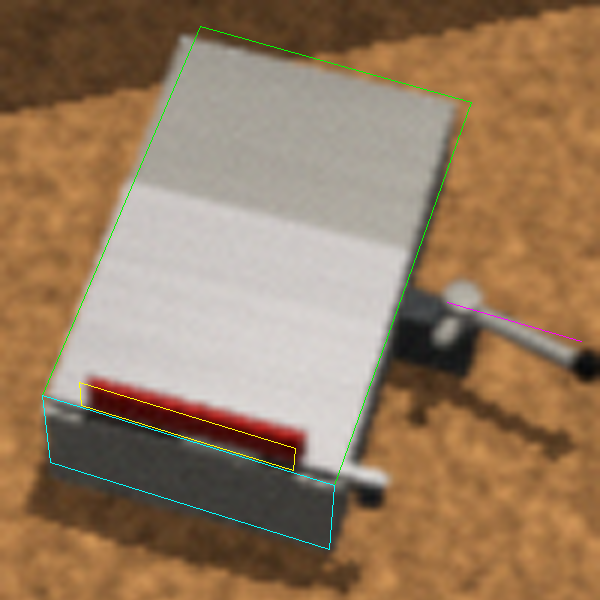

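```bash
cat >> h.py <<'E'
def w(q,X):
    c,s=np.cos(q[2]),np.sin(q[2]); X=np.array(X,float).reshape(-1,3); return np.c_[q[0]+c*X[:,0]-s*X[:,1],q[1]+s*X[:,0]+c*X[:,1],X[:,2]]
E
python3 - <<'E'
from h import *
from scipy.optimize import least_squares
np.set_printoptions(precision=1,suppress=True)
ps={n:cam(n) for n in('scene','top')}
O={'top':(138,245),'scene':(165,285)}
# (cam,(x,y) in crop, local)
D=[('top',(283,597),(-108,69,67)),('scene',(180,37),(-108,-69,67)),('scene',(455,103),(-108,69,67)),
('top',(269,374),(-15,69,71)),('scene',(412,248),(-15,69,71)),('scene',(133,183),(-15,-69,71)),
('top',(299,75),('t',50,91)),('top',(545,67),('t',-50,91)),('scene',(90,377),('t',-50,91)),('scene',(307,432),('t',50,91)),
('top',(200,358),('p','r',51)),('scene',(460,297),('p','r',55))]
def f(v):
    r=[]
    for n,(x,y),l in D:
        l=[{'t':v[3],'p':v[4],'r':v[5]}.get(a,a) if isinstance(a,str) else a for a in l]
        r.append(proj(ps[n],w(v,l))[0]-(np.array([y,x])/6-.5+O[n]))
    return np.concatenate(r)
s=least_squares(f,[550,-5,.05,105,-7,88],loss='soft_l1'); q=s.x; print(q,np.degrees(q[2]));print(f(q).reshape(-1,2))
a=ps['top']
for n,(x,y),z in (('top',(42,335),51),('top',(200,358),51),('scene',(587,364),51),('scene',(460,297),55),('top',(225,95),65),('scene',(385,480),71)):
    print(n,atz(ps[n],np.array([y,x])/6-.5+O[n],z))
q=s.x
for n,p in ps.items():
    S=6; r0,c0=O[n]
    im=cv2.resize(p['pixels'][r0:r0+105,c0:c0+100,::-1],None,fx=S,fy=S,interpolation=cv2.INTER_CUBIC).copy()
    def poly(X,col):
        z=((proj(p,w(q,X))-[r0,c0]+.5)*S)[:,::-1].astype(int); cv2.polylines(im,[z.reshape(-1,1,2)],True,col,1)
    poly([(-108,-69,67),(108,-69,67),(108,69,67),(-108,69,67)],(0,255,0))
    poly([(108,-69,0),(108,69,0),(108,69,67),(108,-69,67)],(255,255,0))
    t=q[3];poly([(t,-50,69),(t,50,69),(t,50,91),(t,-50,91)],(0,255,255))
    poly([(-16,69,44),(2,69,44),(2,107,44),(-16,107,44)],(255,0,255))
    if n=='top': A=im[:600]
    else: A=np.hstack([A,im[:600]])
cv2.imwrite('pics/fit2.png',cv2.resize(A,(800,400)))
E
```

```text
[554.4  -9.4   0.1  98.6  -6.4  96.7] 4.804277761106748
[[ 0.8 -0.4]
 [-0.6  0.2]
 [-0.5  0.1]
 [-0.5 -0.4]
 [ 1.1 -0.6]
 [ 0.  -1.5]
 [ 1.2 -0.7]
 [-0.1 -0.4]
 [ 0.1 -0.7]
 [ 0.4 -0.4]
 [ 0.5  0.1]
 [ 0.8 -0.1]]
top [549.5 152.1  51. ]
top [541.2  86.7  51. ]
scene [547.8 151.4  51. ]
scene [537.4  86.   55. ]
top [648.9  78.3  65. ]
scene [646.9  86.6  71. ]Traceback (most recent call last):
  File "<stdin>", line 32, in <module>
NameError: name 'A' is not defined. Did you mean: 'a'?
```

```bash
cat >> h.py <<'E'
Q=np.array([554.4,-9.4,0.0838])   # case pose
def go(target, yaw, st=None):
    "tool-frame shift (units of 60 mm) after turning to yaw; turn in 5 deg units"
    st=st or env.state(); M=R.from_euler('xyz',st['tcp_rot']).as_matrix()
    M2=R.from_euler('xyz',[np.pi,0,yaw]).as_matrix()
    dz=R.from_matrix(M.T@M2).as_rotvec()
    d=M2.T@(np.array(target)-st['eef_pos'])/60
    print('now',np.round(st['eef_pos'],1),np.round(st['tcp_rot'],4),'shift',np.round(d,3),'turn',np.round(np.degrees(dz)/5,2))
def case(x,y,z): return w(Q,[x,y,z])[0]
E
python3 -c "
from h import *
go(case(140,0,150),Q[2]); print(case(140,0,150))"
```

```text
now [ 164.8 -602.9  214.7] [3.1415 0.     0.2668] shift [ 9.632 -9.313  1.078] turn [ 0.  -0.   2.1]
[693.9087168    2.31827361 150.        ]
```

```bash
python3 -m inch '[[[0,0,0],0.7,1],[[0,0,0],0.7,1],[[0,0,0],0.7,1],[[0.6,-0.6,0],0,1],[[0.7,-0.7,0],0,1],[[0.7,-0.7,0],0,1],[[0.7,-0.7,0],0,1],[[0.7,-0.7,0],0,1],[[0.7,-0.7,0],0,1],[[0.7,-0.7,0],0,1]]'
python3 -m inch '[[[0.7,-0.7,0.1],0,1],[[0.7,-0.7,0.1],0,1],[[0.7,-0.7,0.1],0,1],[[0.7,-0.7,0.1],0,1],[[0.7,-0.7,0.1],0,1],[[0.7,-0.5,0.1],0,1],[[0.4,-0.4,0.1],0,1],[[0.2,-0.2,0.1],0,1],[[0,0,0],0,1],[[0,0,0],0,1]]'
python3 -c "
from h import *
go(case(128,0,80),Q[2])"
```

```text
t: 2.75
eef_pos: [428.9, -290.3, 214.9]
tcp_rot: [3.141, -0.0, 0.083]
ft_force: [0.3, -0.4, -0.8]
opening: 0.023
grip_force: 0.0
t: 4.0
eef_pos: [691.2, 6.1, 166.9]
tcp_rot: [3.141, 0.0, 0.083]
ft_force: [-0.9, -0.2, -0.4]
opening: 0.005
grip_force: 0.0
now [691.2   6.1 166.9] [3.1414e+00 1.0000e-04 8.2700e-02] shift [-0.16   0.067  1.449] turn [ 0.    0.   -0.01]
```

```bash
python3 -m inch '[[[0,0.06,0.3],0,1],[[0,0,0.4],0,1],[[0,0,0.4],0,1],[[0,0,0.3],0,1],[[0,0,0.04],0,1],[[-0.2,0,0],0,1],[[-0.2,0,0],0,1],[[-0.2,0,0],0,1],[[-0.2,0,0],0,1],[[-0.2,0,0],0,1]]'
python3 -m inch '[[[-0.2,0,0],0,1],[[-0.2,0,0],0,1],[[-0.2,0,0],0,1],[[-0.2,0,0],0,1],[[-0.2,0,0],0,1],[[-0.1,0,0],0,1],[[-0.1,0,0],0,1],[[0,0,0],0,1],[[0,0,0],0,1],[[0,0,0],0,1]]'
python3 -c "
from h import *
go(case(-7,0,80),Q[2])"
```

```text
t: 5.25
eef_pos: [631.8, -1.5, 80.8]
tcp_rot: [3.141, -0.001, 0.084]
ft_force: [2.3, 0.5, 2.5]
opening: 0.006
grip_force: 1.2
t: 6.5
eef_pos: [560.4, -7.4, 80.1]
tcp_rot: [-3.142, 0.0, 0.084]
ft_force: [0.5, 0.2, -0.3]
opening: 0.003
grip_force: 0.0
now [560.4  -7.4  80.1] [-3.1416e+00  5.0000e-04  8.3600e-02] shift [-0.22   0.025  0.001] turn [-0.    0.01 -0.  ]
```

```bash
python3 -m inch '[[[-0.1,0,0],0,1],[[-0.1,0,0],0,1],[[-0.03,0,0],0,1],[[-0.03,0,0],0,1],[[-0.02,0,0],0,1],[[-0.02,0,0],0,1],[[0,0,0],0,1],[[0,0,0],0,1],[[0,0,0],0,1],[[0,0,0],0,1]]'
```

```text
t: 7.75
eef_pos: [549.0, -8.7, 80.9]
tcp_rot: [3.14, -0.015, 0.082]
ft_force: [30.9, 8.2, -18.4]
opening: 0.005
grip_force: 16.0
```

```bash
python3 -m inch '[[[0.1,0,0],0,1],[[0.2,0,0],0,1],[[0,0,-0.5],0,1],[[0,0,-0.7],0,1],[[0,-0.7,-0.3],0,1],[[0,-0.8,0],0,1],[[-0.3,-0.8,0],0,1],[[-0.3,-0.4,0],0,1],[[0,0,0],0,1],[[0,0,0],0,1]]'
python3 - <<'E'
from h import *
np.set_printoptions(precision=1,suppress=True)
st=env.state(); print(st['eef_pos'])
ps={n:cam(n) for n in('scene','top')}
H=dict(tab=82,lever_pivot=51,lever_tip=51,larynx=6,head_end=23)
for k,z in H.items():
    for n,p in ps.items():
        for r in eyes.spot_point(k,p)[:2]: print(k,n,round(r['score'],2),np.array(r['centre']),atz(p,r['centre'],z))
t=ps['top']['pixels'][135:245,240:360,::-1]; s=ps['scene']['pixels'][165:275,270:390,::-1]
cv2.imwrite('pics/open.png',cv2.resize(np.vstack([t,s]),None,fx=2.7,fy=2.7,interpolation=cv2.INTER_CUBIC) if 0 else cv2.resize(np.hstack([t,s]),(800,367),interpolation=cv2.INTER_CUBIC))
E
```

```text
t: 9.0
eef_pos: [511.5, 150.7, 170.3]
tcp_rot: [3.141, -0.0, 0.084]
ft_force: [0.5, -0.1, 0.8]
opening: 0.002
grip_force: 0.0
[511.5 150.7 170.3]
tab scene 0.66 [198.7 325.5] [542.3 -19.1  82. ]
tab top 0.82 [202.4 319. ] [526.3 -14.6  82. ]
tab top 0.66 [205.5 465.9] [ 525.5 -365.7   82. ]
lever_pivot scene 0.53 [288.1 454.6] [656.1 377.8  51. ]
lever_pivot top 0.9 [198.6 277.4] [537.6  87.6  51. ]
lever_tip scene 0.43 [224.6 378.8] [549.6 141.8  51. ]
larynx scene 0.77 [213.1 326.6] [542.9 -14.7   6. ]
larynx top 0.78 [192.8 313.9] [560.3  -3.1   6. ]
head_end scene 0.73 [242.8 322.1] [645.4  10.8  23. ]
head_end top 0.62 [159.2 314.4] [645.2  -2.7  23. ]
```

View pics/open.png

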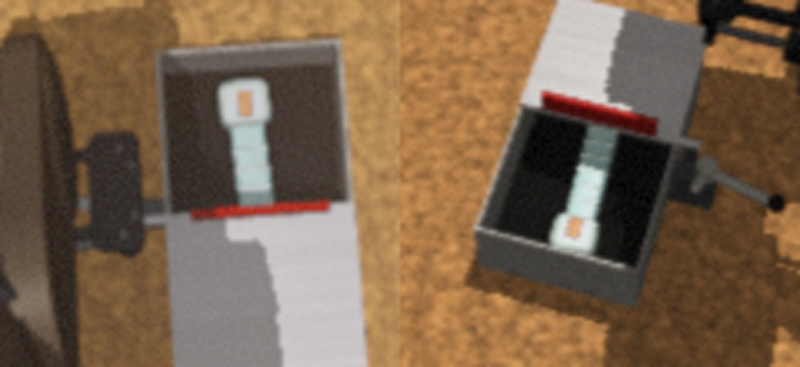

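```bash
python3 - <<'E'
from h import *
P=np.array([539.5,86.5]); y=Q[2]
M=R.from_euler('xyz',[np.pi,0,y]).as_matrix()
go([P[0]-25,P[1]+52,46],y)
prev=np.array([P[0]-25,P[1]+52]);r=50
for phi in np.linspace(1.44,0.0,13):
    u=np.array([np.cos(phi),np.sin(phi)]);n=np.array([-u[1],u[0]]); a=phi-y
    d=5+10*abs(np.sin(a))+12*abs(np.cos(a))-1.5
    c=P+r*u+d*n
    print(round(phi,2),np.round(c,0),np.round((M.T@np.r_[c-prev,0])[:2]/60,2)); prev=c
E
```

```text
now [511.1 150.9 170.2] [ 3.1415 -0.      0.0834] shift [0.038 0.211 2.07 ] turn [ 0. -0. -0.]
1.44 [530. 138.] [0.26 0.03]
1.32 [536. 139.] [ 0.09 -0.01]
1.2 [541. 140.] [0.09 0.  ]
1.08 [547. 139.] [0.1  0.01]
0.96 [553. 138.] [0.1  0.02]
0.84 [559. 136.] [0.1  0.04]
0.72 [565. 134.] [0.09 0.05]
0.6 [570. 130.] [0.09 0.07]
0.48 [575. 126.] [0.08 0.08]
0.36 [580. 121.] [0.07 0.09]
0.24 [584. 115.] [0.06 0.1 ]
0.12 [587. 108.] [0.04 0.11]
0.0 [590. 103.] [0.03 0.09]
```

```bash
python3 -m inch '[[[0.04,0.2,0.5],0,1],[[0,0,0.6],0,1],[[0,0,0.6],0,1],[[0,0,0.37],0,1],[[0,0,0],0,1],[[0.13,0.02,0],0,1],[[0.13,0.01,0],0,1],[[0.09,0,0],0,1],[[0.09,0,0],0,1],[[0.1,0.01,0],0,1]]'
python3 -m inch '[[[0.1,0.02,0],0,1],[[0.1,0.04,0],0,1],[[0.09,0.05,0],0,1],[[0.09,0.07,0],0,1],[[0.08,0.08,0],0,1],[[0.07,0.09,0],0,1],[[0.06,0.1,0],0,1],[[0.04,0.11,0],0,1],[[0.02,0.06,0],0,1],[[0,0,0],0,1]]'
```

```text
t: 10.85
eef_pos: [547.2, 139.6, 46.1]
tcp_rot: [3.141, 0.0, 0.084]
ft_force: [-1.6, -0.7, 0.9]
opening: 0.002
grip_force: 0.7
t: 12.1
eef_pos: [589.4, 105.5, 46.1]
tcp_rot: [3.141, -0.001, 0.083]
ft_force: [-0.6, 0.3, -0.0]
opening: 0.006
grip_force: 0.0
```

```bash
python3 -m inch '[[[0,0.03,0],0,1],[[0,0.03,0],0,1],[[0,0.03,0],0,1],[[0,0.03,0],0,1],[[0,0,0],0,1],[[0,0,0],0,1],[[0,0,0],0,1],[[0,0,0],0,1],[[0,0,0],0,1],[[0,0,0],0,1]]'
```

```text
t: 13.35
eef_pos: [589.4, 101.2, 46.1]
tcp_rot: [-3.139, -0.001, 0.084]
ft_force: [0.1, 22.2, -0.6]
opening: 0.002
grip_force: 8.8
```

```bash
python3 -m inch '[[[0,-0.2,0],0,1],[[0,-0.2,0],0,0],[[0,0,-0.7],0,-0.3],[[0,-0.2,-0.9],0,-0.3],[[0,-0.7,-0.9],0,-0.3],[[0,-0.6,0],0,-0.3],[[0,0,0],0,-0.3],[[0,0,0],0,-0.3],[[0,0,0],0,-0.3],[[0,0,0],0,-0.3]]'
python3 - <<'E'
from h import *
np.set_printoptions(precision=1,suppress=True)
st=env.state(); print(st['eef_pos'])
ps={n:cam(n) for n in('scene','top')}
H=dict(tab=82,lever_pivot=51,lever_tip=51,larynx=6,head_end=23)
for k,z in H.items():
    for n,p in ps.items():
        for r in eyes.spot_point(k,p)[:1]: print(k,n,round(r['score'],2),np.array(r['centre']),atz(p,r['centre'],z))
ms=eyes.cut_out('larynx',ps['top'])
for n,p in ps.items():
    m=eyes.cut_out('larynx',p)
    if m:
        m=m[0]; ys,xs=np.nonzero(m['mask']); W=np.array([atz(p,(a,b),30) for a,b in zip(ys,xs)])[:,:2]
        v=np.linalg.svd(W-W.mean(0),full_matrices=False)[2][0]; print(n,m['score'],len(ys),W.mean(0),np.degrees(np.arctan2(v[1],v[0])),W.min(0),W.max(0))
S=5
ims=[]
for n,(r0,c0) in (('top',(140,240)),('scene',(170,290))):
    p=ps[n]; im=cv2.resize(p['pixels'][r0:r0+100,c0:c0+80,::-1],None,fx=S,fy=S,interpolation=cv2.INTER_CUBIC).copy()
    def poly(X,col):
        z=((proj(p,w(Q,X))-[r0,c0]+.5)*S)[:,::-1].astype(int); cv2.polylines(im,[z.reshape(-1,1,2)],True,col,1)
    poly([(-15,-66,67),(105,-66,67),(105,66,67),(-15,66,67)],(0,255,0))
    poly([(-3,-66,6),(105,-66,6),(105,66,6),(-3,66,6)],(255,255,0))
    ims.append(im)
cv2.imwrite('pics/locked.png',np.hstack(ims))
E
```

```text
t: 14.6
eef_pos: [580.5, 207.8, 191.1]
tcp_rot: [3.141, 0.0, 0.082]
ft_force: [0.4, -0.9, -0.7]
opening: 0.65
grip_force: 0.0
[580.5 207.8 191.1]
tab scene 0.93 [200.8 329.1] [545.1  -7.3  82. ]
tab top 0.9 [200.8 318.9] [530.2 -14.3  82. ]
lever_pivot scene 0.69 [214.7 361.8] [536.6  87.9  51. ]
lever_pivot top 0.57 [199.6 279.3] [535.2  82.9  51. ]
lever_tip scene 0.53 [238.  356.7] [610.9  98.1  51. ]
lever_tip top 0.52 [173.2 275.5] [601.4  94.1  51. ]
larynx scene 0.92 [214.1 328.5] [544.   -8.4   6. ]
larynx top 0.88 [196.2 316.9] [551.6 -11.    6. ]
head_end scene 0.78 [242.9 319.4] [648.4   4.   23. ]
head_end top 0.67 [158.5 312. ] [647.    3.6  23. ]
scene 0.67 398 [586.7  -3.5] 6.197656400685385 [520.8 -22.8] [642.   20.5]
top 0.67 442 [600.4  -2.7] -172.5721678538963 [548.6 -20.8] [644.3  18.8]
```

View pics/locked.png

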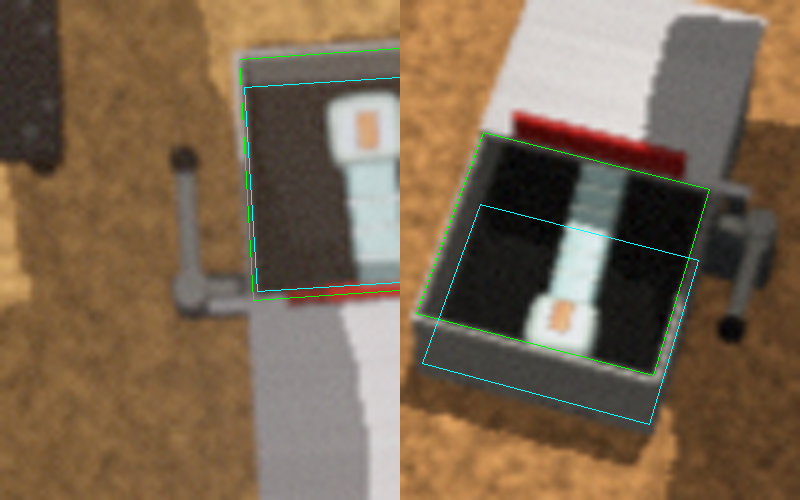

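```bash
python3 -c "
from h import *
go([586.5,-3.3,150],0.125);go([586.5,-3.3,9],0.125)"
```

```text
now [580.3 208.6 191.3] [ 3.1415e+00 -1.0000e-04  8.3600e-02] shift [-0.339  3.517  0.689] turn [ 0.   -0.   -0.47]
now [580.3 208.6 191.3] [ 3.1415e+00 -1.0000e-04  8.3600e-02] shift [-0.339  3.517  3.039] turn [ 0.   -0.   -0.47]
```

```bash
python3 -m inch '[[[0,0,0],-0.47,-0.3],[[0,0.5,0],0,-0.3],[[-0.1,0.8,0],0,-0.3],[[-0.1,0.8,0],0,-0.3],[[-0.1,0.8,0.2],0,-0.3],[[-0.04,0.5,0.2],0,-0.3],[[0,0.12,0.3],0,-0.3],[[0,0,0],0,-0.3],[[0,0,0],0,-0.3],[[0,0,0],0,-0.3]]'
python3 - <<'E'
from h import *
go([586.5,-3.3,9],0.125)
p=cam('scene'); save(p,'above'); r0,c0=150,250
cv2.imwrite('pics/above.png',cv2.resize(p['pixels'][r0:r0+120,c0:c0+140,::-1],None,fx=5,fy=5,interpolation=cv2.INTER_CUBIC))
E
```

```text
t: 16.6
eef_pos: [586.6, -2.9, 150.1]
tcp_rot: [3.141, -0.001, 0.125]
ft_force: [-0.6, -0.3, 0.2]
opening: 0.652
grip_force: 0.0
now [586.6  -2.9 150.1] [ 3.1413e+00 -1.1000e-03  1.2550e-01] shift [-2.000e-03  6.000e-03  2.352e+00] turn [ 0.   -0.01  0.01]
```

View pics/above.png

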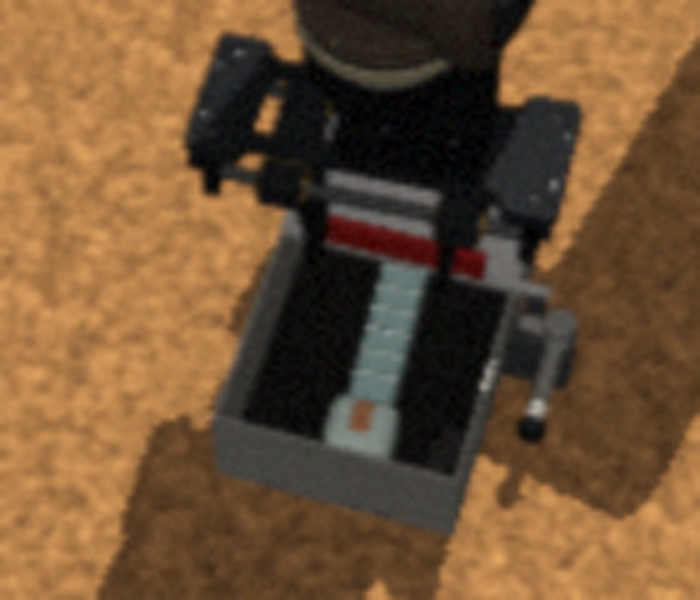

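The gripper straddles the windpipe and the lever is locked with its ball at about (427,530) in the crop. Next is the descent and grip.

```bash
python3 -m inch '[[[0,0,0.3],0,-0.3],[[0,0,0.4],0,-0.3],[[0,0,0.4],0,-0.3],[[0,0,0.4],0,-0.3],[[0,0,0.3],0,-0.3],[[0,0,0.2],0,-0.3],[[0,0,0.15],0,-0.3],[[0,0,0.1],0,-0.3],[[0,0,0.08],0,-0.3],[[0,0,0],0,-0.3]]'
python3 -m inch '[[[0,0,0],0,0],[[0,0,0],0,0.3],[[0,0,0],0,0.6],[[0,0,0],0,1],[[0,0,0],0,1],[[0,0,0],0,1],[[0,0,0],0,1],[[0,0,0],0,1],[[0,0,0],0,1],[[0,0,0],0,1]]'
```

```text
t: 17.9
eef_pos: [586.3, -3.6, 9.5]
tcp_rot: [3.142, 0.0, 0.124]
ft_force: [0.0, 0.2, 0.1]
opening: 0.65
grip_force: 0.0
t: 19.15
eef_pos: [586.4, -3.6, 9.6]
tcp_rot: [3.141, -0.0, 0.125]
ft_force: [-0.4, -0.9, 2.6]
opening: 0.274
grip_force: 29.9
```

Gripped at 26 mm, which matches the windpipe. Next I'll lift until it meets the hood, then tilt.

```bash
python3 -m inch '[[[0,0,-0.1],0,1],[[0,0,-0.1],0,1],[[0,0,-0.1],0,1],[[0,0,-0.1],0,1],[[0,0,-0.1],0,1],[[0,0,-0.1],0,1],[[0,0,-0.05],0,1],[[0,0,-0.05],0,1],[[0,0,0],0,1],[[0,0,0],0,1]]'
python3 -m inch '[[[0,0,-0.03],0,1],[[0,0,-0.03],0,1],[[0,0,-0.03],0,1],[[0,0,-0.03],0,1],[[0,0,-0.03],0,1],[[0,0,-0.03],0,1],[[0,0,0],0,1],[[0,0,0],0,1],[[0,0,0],0,1],[[0,0,0],0,1]]'
```

```text
t: 20.4
eef_pos: [586.2, -3.6, 51.4]
tcp_rot: [3.142, 0.0, 0.125]
ft_force: [-1.2, -2.5, -4.4]
opening: 0.272
grip_force: 30.0
t: 21.65
eef_pos: [586.6, -3.5, 62.5]
tcp_rot: [3.141, -0.001, 0.124]
ft_force: [-1.2, 0.6, -5.0]
opening: 0.269
grip_force: 30.0
```

```bash
cat > look.py <<'E'
import sys; from h import *
np.set_printoptions(precision=1,suppress=True)
p=cam('scene'); r0,c0=150,250
cv2.imwrite('pics/%s.png'%sys.argv[1],cv2.resize(p['pixels'][r0:r0+120,c0:c0+140,::-1],None,fx=5,fy=5,interpolation=cv2.INTER_CUBIC))
y=0.125; A=np.array([-3.6-586.4*np.tan(y)])  # vertical plane of the model axis through grasp
st=env.state(); g=st['eef_pos']; n=np.array([-np.sin(y),np.cos(y),0])
for k in('head_end','tail_end'):
    for q in (p,cam('top')):
        for r in eyes.spot_point(k,q)[:1]:
            o,d=ray(q,r['centre']); print(k,round(r['score'],2),r['centre'],'x=620..: ',[atz(q,r['centre'],z) for z in(40,80,100,120)] )
E
python3 look.py tilt1
```

```text
head_end 0.56 [229.7, 319.2] x=620..:  [array([618.6,  -8.2,  40. ]), array([638.3,  -0.3,  80. ]), array([648.2,   3.6, 100. ]), array([658.1,   7.6, 120. ])]
```

View pics/tilt1.png

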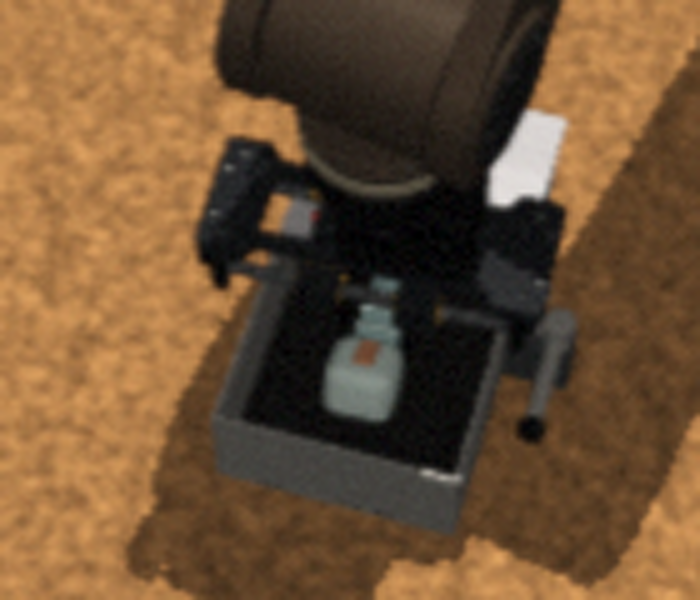

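The head is tilted up in the pads, with its front face visible at about (390,362). I'll raise it a little more, then draw it out diagonally.

```bash
python3 -m inch '[[[0,0,-0.03],0,1],[[0,0,-0.03],0,1],[[0,0,-0.03],0,1],[[0,0,0],0,1],[[0.05,0,-0.02],0,1],[[0.1,0,-0.04],0,1],[[0.1,0,-0.04],0,1],[[0.1,0,-0.04],0,1],[[0.1,0,-0.04],0,1],[[0.05,0,-0.02],0,1]]'
python3 -c "
from h import *
p=cam('scene');q=cam('top')
for k in('head_end','tail_end'):
    for c in(p,q):
        for r in eyes.spot_point(k,c)[:1]: print(k,r['score'],[np.round(atz(c,r['centre'],z)) for z in (30,90,120)])
"
```

```text
t: 23.25
eef_pos: [616.7, 0.2, 80.0]
tcp_rot: [3.141, -0.001, 0.125]
ft_force: [-1.1, 0.4, -2.8]
opening: 0.272
grip_force: 30.0
head_end 0.59 [array([626., -16.,  30.]), array([655.,  -4.,  90.]), array([670.,   2., 120.])]
```

```bash
python3 -m inch '[[[0.1,0,-0.045],0,1],[[0.1,0,-0.045],0,1],[[0.1,0,-0.045],0,1],[[0.1,0,-0.045],0,1],[[0.1,0,-0.045],0,1],[[0.1,0,-0.045],0,1],[[0.1,0,-0.045],0,1],[[0.1,0,-0.045],0,1],[[0.1,0,-0.045],0,1],[[0,0,0],0,1]]'
python3 look.py tilt2
```

```text
t: 24.8
eef_pos: [670.1, 7.0, 104.3]
tcp_rot: [3.141, -0.001, 0.125]
ft_force: [-0.3, -0.9, -1.3]
opening: 0.271
grip_force: 30.0
head_end 0.72 [251.2, 312.0] x=620..:  [array([686.5,  -2.4,  40. ]), array([703.8,   5.2,  80. ]), array([712.5,   9.1, 100. ]), array([721.1,  12.9, 120. ])]
```

View pics/tilt2.png

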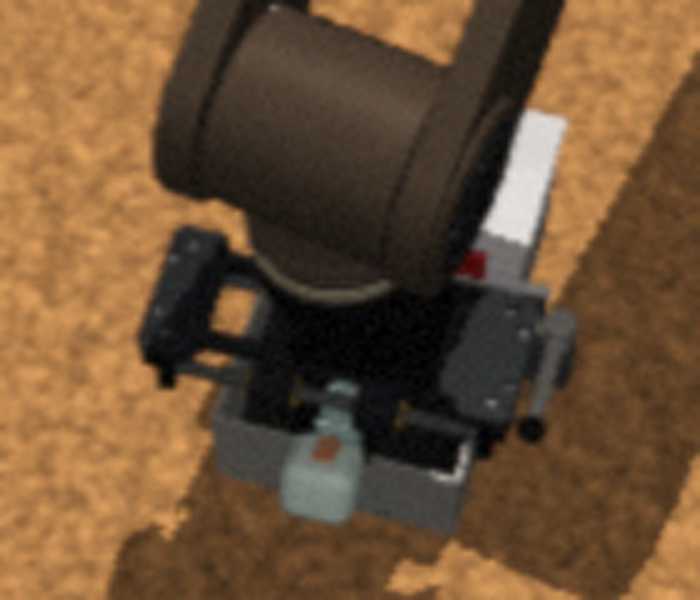

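```bash
python3 -m inch '[[[0.05,0,-0.1],0,1],[[0.05,0,-0.2],0,1],[[0,0,-0.3],0,1],[[0,0,-0.3],0,1],[[0,0,-0.3],0,1],[[0,0,-0.3],0,1],[[0,0,-0.3],0,1],[[0,0,-0.2],0,1],[[0,0,-0.1],0,1],[[0,0,0],0,1]]'
python3 -m inch '[[[0,0,0],0,1],[[0,0,0],0,1],[[0,0,0],0,1],[[0,0,0],0,1],[[0,0,0],0,1],[[0,0,0],0,1],[[0,0,0],0,1],[[0,0,0],0,1],[[0,0,0],0,1],[[0,0,0],0,1]]'
python3 look.py held
python3 - <<'E'
from h import *
for n in('scene','top'):
    p=cam(n)
    for k,z in dict(lever_tip=51,tab=82,tongue=0,pelvis=0,kneecap=0).items():
        for r in eyes.spot_point(k,p)[:1]: print(n,k,round(r['score'],2),np.round(atz(p,r['centre'],z)))
p=cam('scene');c=p['pixels'][110:310,220:420,::-1]
cv2.imwrite('pics/held.png',cv2.resize(c,(600,600),interpolation=cv2.INTER_CUBIC))
E
```

```text
t: 26.4
eef_pos: [675.6, 7.7, 230.1]
tcp_rot: [3.142, -0.0, 0.125]
ft_force: [0.1, -0.1, -2.1]
opening: 0.271
grip_force: 30.0
t: 27.65
eef_pos: [675.6, 7.7, 230.1]
tcp_rot: [3.142, 0.0, 0.125]
ft_force: [0.4, 0.1, -2.4]
opening: 0.27
grip_force: 30.0
head_end 0.62 [226.8, 312.0] x=620..:  [array([617.3, -30.2,  40. ]), array([637.1, -21.5,  80. ]), array([647. , -17.2, 100. ]), array([657. , -12.8, 120. ])]
scene lever_tip 0.7 [604.  94.  51.]
scene tongue 0.62 [633. 385.   0.]
scene pelvis 0.68 [428. 376.   0.]
scene kneecap 0.63 [ 535. -385.    0.]
top tab 0.51 [440. 347.  82.]
top tongue 0.78 [629. 386.   0.]
top pelvis 0.95 [436. 377.   0.]
top kneecap 0.75 [ 534. -395.    0.]
```

View pics/held.png

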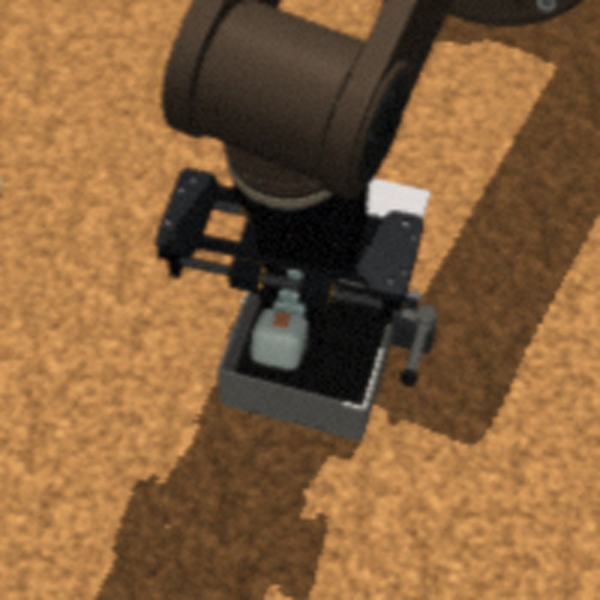

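The model is held at about (338,280) in the crop, still tilted and well above the case. The lever is locked and the bystanders haven't moved.

```bash
python3 -c "
from cell import env
print(env.job_done())"
```

```text
the job is handed in; nothing more can be done
None
```

The job is handed in, with no verdict returned: I pushed the cover open to its stop, swung the lever round to its stop, drew the larynx out tilted and head first, and left it gripped at about 30 N and still, with its tail end about 195 mm above the shelf by my estimate and the bystanders unmoved.

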